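Fit the pressure plate on a phone bonding jig and lock it

TASK

Pick up the aluminium pressure plate by its blue rib and lower it over the two brass pins of the sloped jig until it rests flush on the nest, without dropping it onto the phone. Then turn the red catch fully in over the plate's edge to lock it, and let go. Leave the white dish, the screwdriver and the cleaner bottle where they are.

Things in the scene. Friction and masses are not known exactly. Their poses are not given: they have to be found in the camera images.
- plate: Loose aluminium plate, 84 (x) x 188 (y) x 8 (z) mm, about 0.32 kg, first flat on the 3 mm bench mat. Origin: centre of its underside; z up. On top stands a centred blue rib, the grip, 12 (x) x 60 (y) mm, 8 to 44 mm above the underside. Two 10 mm through holes at x = 0, y = +-82 mm fit the pins; two windows 18 x 100 mm at x = +-22 mm are only to look through. It also fits turned by half a turn.
- nest: Fixed grey nest of the jig, top tilted 30 degrees down towards the robot's side. Origin: on its top surface midway between the pins, 93 mm above the bench, where the centre of the plate's underside must come; z square to the slope (along the pins), x up the slope, y across. Surface x -103 to +59, y -105 to +105 mm. A phone lies, screen up, in a pocket, 2 mm below the surface.
- pin_a (a point): Tip of the brass pin at nest x = 0, y = +82 mm. Both pins stand square to the nest's surface, are 8 mm in diameter up to 14 mm above it, then taper to a 2.4 mm tip at 21 mm. Axes as the nest's.
- pin_b (a point): Tip of the other brass pin, at nest x = 0, y = -82 mm; the same shape.
- catch (a joint): Angle of the red catch about an axis along nest z at nest x = -77, y = 0 mm (low side). First 0 to 0.2: its arm points across the slope (nest +y), beside the plate's place. Grows clockwise seen from above to a stop at 1.4 rad, where the arm points straight up the slope (nest +x) over the plate's edge: arm direction = 1.4 - value, counter-clockwise from nest x. Friction 0.04 N m; stays where left.
- catch_grip (a point): Grip point of the catch's upright red wing, on its axis 40 mm above the nest surface; x along wing and arm, z as the nest's. Wing 36 mm long (x), 10 mm thick, 16 to 52 mm above the nest surface. The arm, 12 mm wide, reaches 48 mm from the axis, 10 to 16 mm above the nest surface: it passes 2 mm over a plate that is fully home and strikes one that is not.
- dish: Bystander: small white ceramic dish, 64 mm across, 22 mm high; origin at the centre of its underside.
- driver: Bystander: screwdriver with a green handle, 150 mm long, lying on the mat along its own x.
- cleaner: Bystander: white cleaner bottle with a blue cap, 48 mm diameter, 140 mm high; origin at the centre of its underside.

How it is judged (in metres and radians):
On the way, in this order (a step that is already met when the one before it is completed fails the run):
1. the plate is home over both pins, flush on the nest, the catch still open (x of plate in the frame of nest between -0.003 and 0.003 m and y of plate in the frame of nest between -0.003 and 0.003 m and z of plate in the frame of nest between -0.003 and 0.002 m and angle between the z axis of plate and the z axis of nest, either way round below 0.03 rad and angle between the y axis of plate and the y axis of nest, either way round below 0.05 rad and value of joint catch below 0.8 rad), for 0.2 s.
2. the catch is turned in over the plate (value of joint catch above 1.2 rad), for 0.2 s.
At the end, for the whole second after the job is handed in: The plate lies at rest over both pins, its origin within 3 mm of the nest's along x and y, at most 2 mm above its surface and within 0.03 rad of parallel to it; the catch stands above 1.2 rad; dish, screwdriver and bottle are within 30 mm of where they were (x of plate in the frame of nest between -0.003 and 0.003 m and y of plate in the frame of nest between -0.003 and 0.003 m and z of plate in the frame of nest between -0.003 and 0.002 m and angle between the z axis of plate and the z axis of nest, either way round below 0.03 rad and angle between the y axis of plate and the y axis of nest, either way round below 0.05 rad and value of joint catch above 1.2 rad and linear speed of plate below 0.02 m/s and not (distance of dish from where it was at the start of the episode above 0.03 m) and not (distance of driver from where it was at the start of the episode above 0.03 m) and not (distance of cleaner from where it was at the start of the episode above 0.03 m)); the robot touches nothing.
It fails at once if the plate is dropped onto the nest (faster than 0.35 m/s within 40 mm of its place) (distance between plate and nest below 0.04 m and linear speed of plate above 0.35 m/s).
It fails at once if the dish, the screwdriver or the bottle is shifted by more than 30 mm (distance of any of dish, driver, cleaner from where it was at the start of the episode above 0.03 m).
It also fails if it takes over 56 s, if anything falls off the work surface, if the arm or the gripper's body presses on something with over 40 N, if the wrist force passes 120 N, or if a joint passes its speed limit or range.

ROBOT

A 6-joint arm with a two-finger parallel gripper is mounted at the origin on the work surface. World frame = base frame: x ahead of the robot, y to its left, z up, the work surface at z = 0. Lengths are in m, angles in degrees, forces in N, time in s.
With the tool pointing down it reaches from about 0.35 to 0.875 m from the base axis. Payload 4.2 kg.
Tool frame: the origin (TCP) lies between the finger pads; the fingertips stand 14 mm ahead of it and the grasp point (between the pads) lies 5 mm behind it (r.tcp_to_tips is the distance from the TCP to the fingertips, in m); y points along the fingers, x is the direction in which the jaws open and shut, and the axes are right-handed (so a half turn about y gives the same grasp; the last joint's range is limited). The gripper opens to 87 mm and grips with 3 to 60 N. Pads are 19 mm wide; open, the fingers measure 117 mm over their backs; the gripper's body (75 mm by 190 mm) begins 51 mm behind the grasp point.
Start: joints at [-54.912, 22.042, 0.453, 0, -68.411, -14.817], TCP at [0.217, -0.586, 0.237] pointing down, gripper open.
Joint ranges: [-179.83, 179.83], [-69.29, 118.12], [-61.27, 80.66], [-181.25, 117.63], [-171.15, -9.14], [-177.46, 177.46]. Speed limits (degrees/s): [159.86, 159.86, 180, 180, 180, 180].

INTERFACE

Orientations are given as a 3x3 rotation matrix whose columns are the frame's x, y, z axes.
In Python, from station import sense, optics, ticket, r gives the robot as it stands.
- The arm moves only by the tool carry_out, never from a script. Its argument "steps" is a list that holds one entry, the list of rows, each a list of 6 numbers: the shift along the world's x, y, z in cm, then the turn, a rotation vector about the world's x, y, z in rad. A call has 1 to 20 rows; each row is the pose to reach, as a shift and turn from the pose commanded when the call began; what a row does not reach only later rows make up. A row lasts 1/8 s, in which the tool goes at most 62.5 mm and 10.7 degrees, less where a joint would pass 70% of its speed; a pose out of reach is approached as far as the arm can. A call with a gripper value outside its range is refused whole. "fingers" is the closure in counts, from 0 (fully open) to 255 (shut), set as the call begins (left out, the last holds). The fingers move at their own pace and stop on an object; the grip force is fixed at half the most. Time passes only in rows, so rows that repeat a pose let the fingers close. It gives the time, the measured TCP pose, the force and the opening at its end, in the units of the state.
- sense(): the state, without advancing time (a new reading comes with each control period).
- optics.capture(name): name is "side" or "top"; returns a dict with "image" (400x640x3 uint8, red, green, blue), "fov_y" (degrees; the focal length in pixels is half the picture's height over the tangent of half this angle, whatever the lens; pixels are square), "cx", "cy" (the principal point, pixels), "k1" (the pictures are not rectified: a ray, as slopes to the right and down, at radius r is drawn at 1 + k1 r^2 times it, then the intrinsics apply), "rvec" (rotation vector, rad) and "tvec" (3), from world to camera coordinates, as OpenCV has them. Camera axes: x right, y down, z forward; pixel columns grow to the right and rows downward; lengths in m; the calibration is good to about 2 mm. A picture is of the moment at which its call begins. There is no depth.
- ticket.finish_job(): hands the job in, once; it reports no verdict.
The state is a dict: "time_s": time; "joints": joint angles; "joint_velocities": joint speeds; "effort": joint torques, N m; "tcp_pos": TCP position; "ee_rot": TCP orientation; "wrist_force": force on the tool from outside, world axes, zero at the start; "moment": the same for the moment, N m; "gripper_width": opening from 0.0 (shut) to 1.0 (fully open).
Only numpy, scipy, OpenCV 4.12 (cv2) and the standard library are available. Lean on these libraries where they do the work, as an engineer would, in place of code of your own. Each camera call takes 0.05 s, during which the arm holds its last target.

## Working session

There is one attempt and no reset: what is moved stays moved. The work goes in short steps, Python scripts to look and compute and a tool call to move; the robot and the scene stay as the last step left them, time stands still between calls to the robot, and variables do not carry over. Pictures are saved under pics/ and viewed, and the job is handed in when it is done.

Besides the shell and the picture viewer there is one more tool, called after "Call:" as name([rows], argument=value, ...), one row to a line, values as JSON. carry_out: Moves the arm, as the interface text tells. Its arguments: {"type":"object","properties":{"steps":{"type":"array","items":{"type":"array","items":{"type":"array","items":{"type":"number"}}}},"fingers":{"type":"number"}},"required":["steps"]}

```bash
mkdir -p pics; ls; python3 - <<'E'
from station import sense, optics, r
import cv2
print(sense()); print(dir(r), r.tcp_to_tips)
for n in("side","top"):
    c=optics.capture(n); cv2.imwrite(f"pics/{n}0.png",c["image"][:,:,::-1]); print({k:v for k,v in c.items() if k!="image"})
E
```

```text
pics
{'time_s': 0.0, 'joints': array([-5.49136221e+01,  2.20914853e+01,  3.78628706e-01, -2.94391809e-02,
       -6.84110373e+01, -1.48171592e+01]), 'joint_velocities': array([-1.03151846e-02,  4.39366038e-02, -1.74545410e-02, -3.24324612e-03,
       -2.75217418e-05, -2.47950694e-02]), 'effort': array([-4.22237745e-04, -3.90666676e+01,  1.87402904e+01,  4.21997800e+00,
        1.09535680e-02, -1.87632600e-04]), 'tcp_pos': array([ 0.21634337, -0.58574254,  0.23544292]), 'ee_rot': array([[-3.46252954e-01, -8.51969792e-04, -9.38140803e-01],
       [ 9.38138580e-01,  2.04401329e-03, -3.46253990e-01],
       [ 2.21257021e-03, -9.99997548e-01,  9.15200912e-05]]), 'wrist_force': array([0.1478471 , 0.21696472, 0.45145156]), 'moment': array([ 0.01593258, -0.03214464, -0.03308245]), 'gripper_width': 0.9995053436575769}
['PlanningError', '__class__', '__delattr__', '__dict__', '__dir__', '__doc__', '__eq__', '__format__', '__ge__', '__getattribute__', '__getstate__', '__gt__', '__hash__', '__init__', '__init_subclass__', '__le__', '__lt__', '__module__', '__ne__', '__new__', '__reduce__', '__reduce_ex__', '__repr__', '__setattr__', '__sizeof__', '__str__', '__subclasshook__', '__weakref__', 'tcp_to_tips'] 0.014
{'fov_y': 52.309275572916114, 'cx': 313.66767236802843, 'cy': 195.18081287574242, 'k1': -0.03317414562820725, 'rvec': array([ 0.51527484, -2.79811725,  1.04578501]), 'tvec': array([0.55400438, 0.23334609, 0.88822404])}
{'fov_y': 47.071212408045724, 'cx': 314.0597480719073, 'cy': 201.81892292185262, 'k1': -0.13387545649425983, 'rvec': array([ 2.16186316, -2.11931518,  0.1935981 ]), 'tvec': array([-0.02486121,  0.59558323,  1.17440375])}
```

View pics/side0.png

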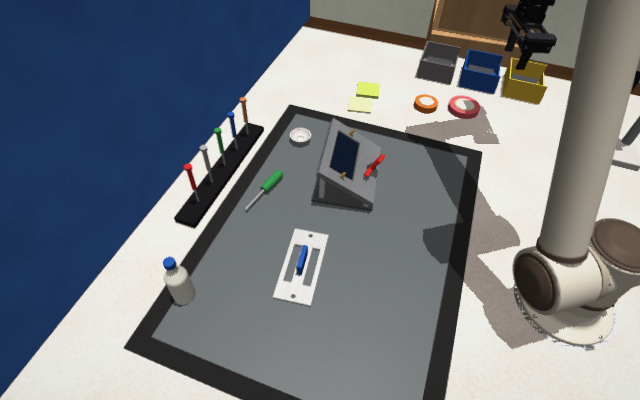

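View pics/top0.png

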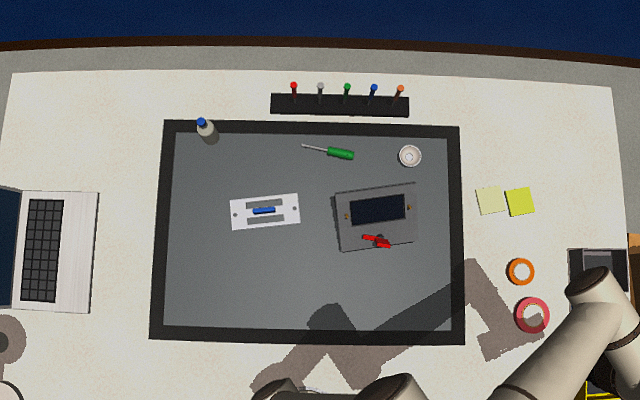

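The side picture shows the plate at (302,266) and the jig at (348,165). In the top picture the plate is at (264,211) and the jig at (375,217), with the catch at (377,240). I'll zoom in on both for accurate points.

```bash
python3 - <<'E'
import cv2
a=cv2.imread("pics/side0.png");b=cv2.imread("pics/top0.png")
z=lambda im,x0,y0,w,h,s,n:cv2.imwrite(n,cv2.resize(im[y0:y0+h,x0:x0+w],None,fx=s,fy=s,interpolation=cv2.INTER_CUBIC))
z(a,300,110,95,105,5.5,"pics/s_jig.png"); z(a,265,220,75,95,6,"pics/s_pl.png")
z(b,320,170,110,90,6.5,"pics/t_jig.png"); z(b,220,180,90,60,8,"pics/t_pl.png")
E
```

```text
(no output)
```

View pics/s_jig.png

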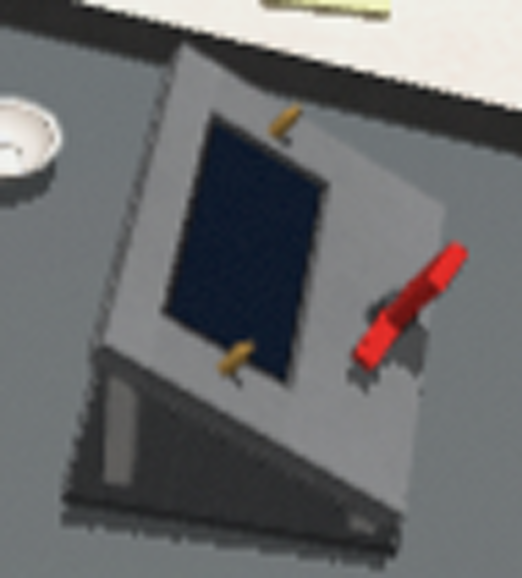

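View pics/s_pl.png

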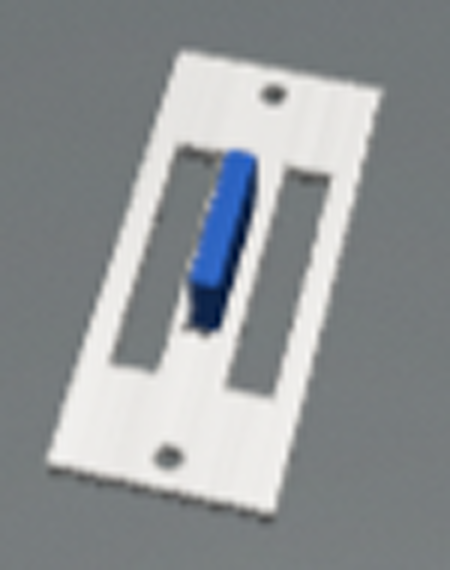

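View pics/t_jig.png

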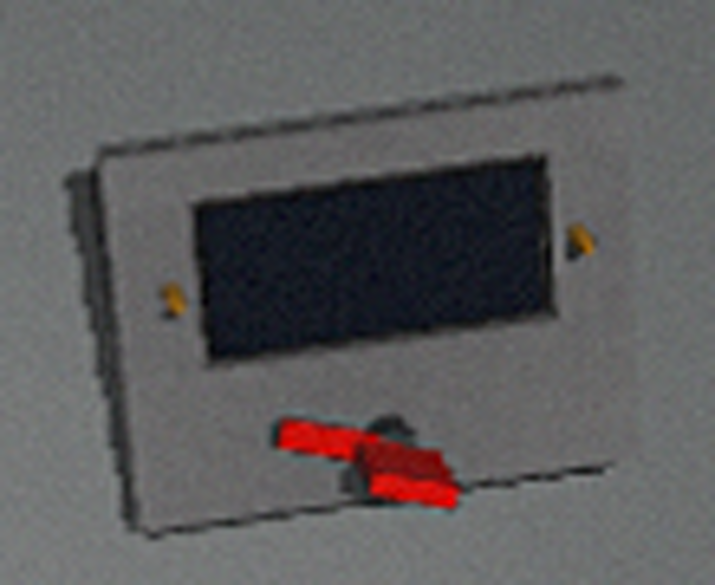

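View pics/t_pl.png

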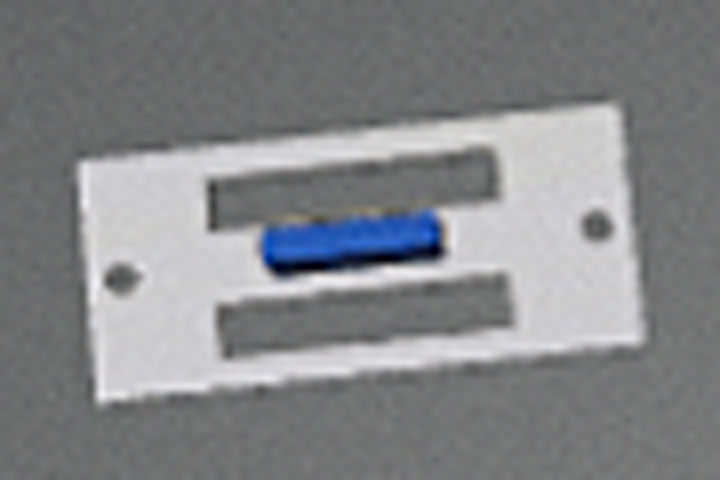

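```bash
cat > h.py <<'E'
import numpy as np, cv2
from scipy.optimize import least_squares
from scipy.spatial.transform import Rotation as R
CAL={}
def setcal(n,c): CAL[n]={k:(np.array(v) if not np.isscalar(v) else v) for k,v in c.items() if k!="image"}
setcal("side",{'fov_y': 52.309275572916114, 'cx': 313.66767236802843, 'cy': 195.18081287574242, 'k1': -0.03317414562820725, 'rvec': [ 0.51527484, -2.79811725,  1.04578501], 'tvec': [0.55400438, 0.23334609, 0.88822404]})
setcal("top",{'fov_y': 47.071212408045724, 'cx': 314.0597480719073, 'cy': 201.81892292185262, 'k1': -0.13387545649425983, 'rvec': [ 2.16186316, -2.11931518,  0.1935981 ], 'tvec': [-0.02486121,  0.59558323,  1.17440375]})
def proj(P,n):
    c=CAL[n]; f=200/np.tan(np.radians(c["fov_y"]/2))
    K=np.array([[f,0,c["cx"]],[0,f,c["cy"]],[0,0,1.]])
    return cv2.projectPoints(np.asarray(P,float).reshape(-1,3),c["rvec"],c["tvec"],K,np.array([c["k1"],0,0,0,0.]))[0].reshape(-1,2)
def unz(p,x0,y0,s): return np.array([x0,y0])+(np.asarray(p,float)+.5)/s-.5
def plateR(yaw): return R.from_euler("z",yaw).as_matrix()
def nestR(yaw): return R.from_euler("z",yaw).as_matrix()@R.from_euler("y",-30,degrees=True).as_matrix()
E
python3 - <<'E'
from h import *
def fit(data,Rf,z,x0,wb=1.5):
    # data: list of (view, local, pix); per-view image bias with weak prior
    def res(p):
        out=[]
        for i,(v,L,px) in enumerate(data):
            W=(Rf(p[2])@np.array(L).T).T+[p[0],p[1],z]
            out.append((proj(W,v)-px+p[3+2*i:5+2*i]).ravel())
        return np.concatenate(out+[p[3:]/wb])
    s=least_squares(res,list(x0)+[0]*(2*len(data)),loss="soft_l1")
    print(s.x.round(4), np.degrees(s.x[2]))
    r=res(s.x);k=0
    for v,L,px in data: print(v,r[k:k+2*len(L)].reshape(-1,2).round(2).tolist());k+=2*len(L)
    return s.x
pl=np.array([(42,94,8),(42,-94,8),(-42,-94,8),(-42,94,8),(0,82,8),(0,-82,8)])/1000
fit([("side",pl,unz([(48,462),(180,52),(383,90),(273,512),(169,458),(274,94)],265,220,6)),
 ("top",pl,unz([(80,160),(622,103),(645,342),(97,402),(121,279),(598,227)],220,180,8))],plateR,.003,[.6,.1,0.1])
ne=np.array([(59,105,0),(59,-105,0),(-103,-105,0),(-103,105,0),(0,82,21),(0,-82,21)])/1000
tp=ne[[0,1,3,4,5]]
x=fit([("side",ne,unz([(100,345),(185,45),(443,207),(402,515),(250,345),(296,110)],300,110,5.5)),
 ("top",tp,unz([(100,150),(622,82),(138,532),(174,303),(583,242)],320,170,6.5))],nestR,.093,[.6,-.1,0.1])
E
```

```text
[ 0.5738  0.1235  0.1299 -0.1284  0.5921  0.6001 -0.0456] 7.443564054903658
side [[-0.2, -0.07], [0.12, -0.24], [-0.07, 0.1], [0.25, 0.1], [-0.07, -0.16], [0.04, 0.01]]
top [[-0.27, 0.14], [-0.3, -0.02], [0.05, 0.16], [0.11, 0.04], [0.17, -0.2], [-0.04, -0.1]]
[ 0.5729 -0.1734  0.163   0.242   0.8088  0.3303 -0.2462] 9.338931940250635
side [[0.26, -0.25], [-0.64, -0.17], [0.11, 0.06], [0.06, 0.09], [-0.26, 0.16], [0.27, -0.22]]
top [[-0.79, 0.49], [0.1, -0.41], [-0.44, -1.01], [0.24, 0.29], [0.65, 0.55]]
```

Call:
carry_out([
  [[1,2,0,0,0,0.04],[3,6,0,0,0,0.12],[5.5,11,0,0,0,0.21],[8,16,-0.5,0,0,0.3],[10.6,21,-1,0,0,0.4],[13.2,26.2,-1.5,0,0,0.5],[15.8,31.4,-2,0,0,0.6],[18.4,36.6,-2.7,0,0,0.7],[21,41.8,-3.5,0,0,0.8],[23.6,47,-4.4,0,0,0.9],[26.2,52,-5.3,0,0,1.0],[28.7,57,-6.3,0,0,1.1],[31.2,62,-7.3,0,0,1.2],[33.5,66.5,-8,0,0,1.28],[35,69.5,-8.5,0,0,1.33],[35.7,70.95,-8.7,0,0,1.347],[35.7,70.95,-8.7,0,0,1.347],[35.7,70.95,-8.7,0,0,1.347]],
])

```text
time_s: 2.35
tcp_pos: [0.5729, 0.1222, 0.1497]
ee_rot: [[-0.992, -0.001, 0.128], [-0.128, -0.0, -0.992], [0.001, -1.0, 0.0]]
wrist_force: [0.3, -0.1, 0.2]
gripper_width: 0.999
```

```bash
python3 - <<'E'
from station import sense, optics
import cv2,numpy as np
s=sense();print(s["tcp_pos"],s["ee_rot"].round(4),s["joints"].round(1),s["gripper_width"],s["time_s"])
a=optics.capture("side")["image"][:,:,::-1];b=optics.capture("top")["image"][:,:,::-1]
cv2.imwrite("pics/1.png",np.hstack([cv2.resize(a[180:330,230:380],(400,400)),cv2.resize(b[130:280,190:340],(400,400))]))
E
```

```text
[0.57294373 0.12217028 0.14967055] [[-9.917e-01 -6.000e-04  1.282e-01]
 [-1.282e-01 -2.000e-04 -9.917e-01]
 [ 6.000e-04 -1.000e+00  1.000e-04]] [ 27.9  22.6 -12.1  -0.  -55.4 -20.5] 0.9987615790342024 2.35
```

View pics/1.png

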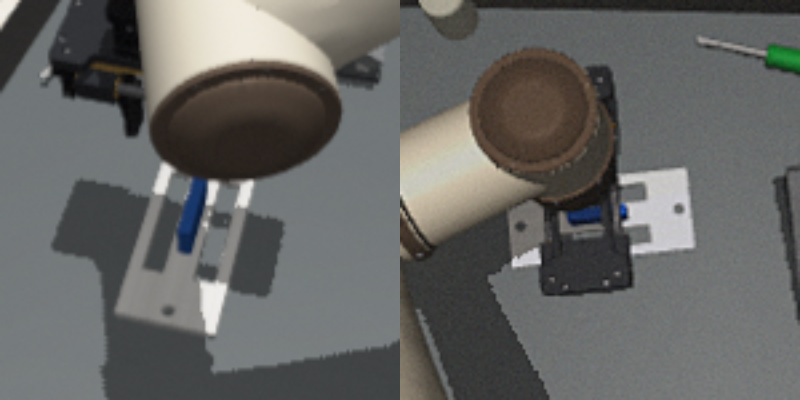

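The gripper hovers over the rib at (200,215) left panel and (597,213) right panel, and it lines up. I'll descend.

Call:
carry_out([
  [[0.1,0.1,-2,0,0,0],[0.1,0.1,-5,0,0,0],[0.1,0.1,-8,0,0,0],[0.1,0.1,-10,0,0,0],[0.1,0.1,-11.2,0,0,0],[0.1,0.1,-11.8,0,0,0],[0.1,0.1,-12.1,0,0,0],[0.1,0.1,-12.1,0,0,0]],
])

```text
time_s: 3.45
tcp_pos: [0.5748, 0.1243, 0.029]
ee_rot: [[-0.992, 0.001, 0.13], [-0.13, 0.0, -0.992], [-0.001, -1.0, -0.0]]
wrist_force: [0.0, 0.6, 0.0]
gripper_width: 0.997
```

Call:
carry_out([
  [[0,0,0,0,0,0],[0,0,0,0,0,0],[0,0,0,0,0,0],[0,0,0,0,0,0],[0,0,0,0,0,0],[0,0,0,0,0,0],[0,0,0,0,0,0],[0,0,0,0,0,0]],
], fingers=255)

```text
time_s: 4.45
tcp_pos: [0.5746, 0.1242, 0.0285]
ee_rot: [[-0.992, -0.0, 0.13], [-0.13, -0.0, -0.992], [0.0, -1.0, 0.0]]
wrist_force: [0.1, 0.5, -0.9]
gripper_width: 0.174
```

Call:
carry_out([
  [[0,0,0.5,0,0,0],[0,0,2,0,0,0],[0,0,5,0,0,0],[0,0,9,0,0,0],[0,0,13,0,0,0],[0,0,16,0,0,0],[0,0,17,0,0,0],[0,0,17,0,0,0]],
])

```text
time_s: 5.45
tcp_pos: [0.5742, 0.1242, 0.1987]
ee_rot: [[-0.992, 0.0, 0.129], [-0.129, 0.001, -0.992], [-0.0, -1.0, -0.001]]
wrist_force: [-0.2, -0.7, -3.7]
gripper_width: 0.133
```

```bash
cat > snap.py <<'E'
import sys
from station import sense, optics
import cv2,numpy as np
s=sense();print(repr(s["tcp_pos"]),repr(s["ee_rot"]),s["joints"].round(1),s["wrist_force"].round(1),s["gripper_width"],s["time_s"])
n=sys.argv[1]; 
for v in ("side","top"): cv2.imwrite(f"pics/{n}_{v}.png",optics.capture(v)["image"][:,:,::-1])
E
python3 snap.py 2
```

```text
array([0.57422036, 0.12424722, 0.19871108]) array([[-9.91599840e-01,  1.45701303e-04,  1.29343480e-01],
       [-1.29343351e-01,  6.90315379e-04, -9.91599627e-01],
       [-2.33765151e-04, -9.99999751e-01, -6.65671124e-04]]) [ 28.   20.1  -8.2  -0.  -61.7 -20.5] [-0.2 -0.7 -3.7] 0.13284665186533445 5.45
```

View pics/2_side.png

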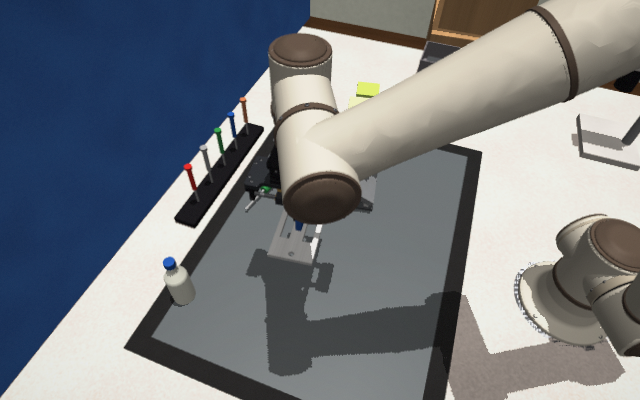

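View pics/2_top.png

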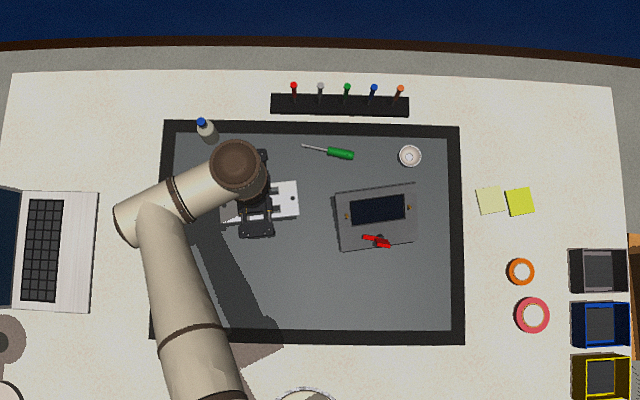

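```bash
cat > tgt.py <<'E'
from h import *
from station import sense
NP=np.array([.5729,-.1734,.093]); NYAW=.163
def tgt(local,yaw=NYAW):
    N=nestR(yaw); T=np.column_stack([-N[:,0],-N[:,2],0*N[:,0]]); T[:,2]=np.cross(T[:,0],T[:,1])
    return NP+N@np.array(local), T
def delta(p,T):
    s=sense(); return (p-s["tcp_pos"])*100, R.from_matrix(T@s["ee_rot"].T).as_rotvec()
E
python3 - <<'E'
from tgt import *
p,T=tgt([0,.0006,.0255+.07]); print(p,T.round(3),*delta(p,T))
E
```

```text
[ 0.52568556 -0.18055678  0.17570543] [[-0.855  0.493  0.162]
 [-0.141  0.081 -0.987]
 [-0.5   -0.866  0.   ]] [ -4.78094461 -30.44895485  -2.12114506] [ 0.07726327 -0.52118978  0.03267136]
```

Call:
carry_out([
  [[0,-1,1,0.004,-0.03,0.002],[-0.3,-4,2,0.01,-0.07,0.005],[-0.9,-8,3,0.02,-0.14,0.009],[-1.6,-12,3,0.03,-0.21,0.013],[-2.3,-16,3,0.04,-0.28,0.018],[-3,-20,3,0.05,-0.35,0.022],[-3.7,-24,3,0.062,-0.42,0.026],[-4.3,-27,2.5,0.07,-0.47,0.029],[-4.6,-29,2,0.075,-0.505,0.032],[-4.75,-30,1,0.077,-0.52,0.033],[-4.78,-30.4,0,0.077,-0.521,0.033],[-4.78,-30.45,-1,0.077,-0.521,0.033],[-4.78,-30.45,-2,0.077,-0.521,0.033],[-4.78,-30.45,-2.1,0.077,-0.521,0.033],[-4.78,-30.45,-2.1,0.077,-0.521,0.033]],
])

```text
time_s: 7.42
tcp_pos: [0.5271, -0.18, 0.1776]
ee_rot: [[-0.853, 0.496, 0.164], [-0.142, 0.082, -0.986], [-0.503, -0.864, 0.0]]
wrist_force: [1.0, -1.0, -2.6]
gripper_width: 0.137
```

```bash
python3 snap.py 3; python3 - <<'E'
from tgt import *
p,T=tgt([0,.0006,.0255+.07]); print(*delta(p,T))
import cv2
a=cv2.imread("pics/3_side.png");b=cv2.imread("pics/3_top.png")
cv2.imwrite("pics/3z.png",np.hstack([cv2.resize(a[90:220,280:410],(400,400)),cv2.resize(b[150:280,310:440],(400,400))]))
E
```

```text
array([ 0.52707218, -0.17998787,  0.17763086]) array([[-8.52744114e-01,  4.95965083e-01,  1.63847835e-01],
       [-1.41847549e-01,  8.20095172e-02, -9.86485536e-01],
       [-5.02699462e-01, -8.64461148e-01,  4.18298386e-04]]) [ -7.7   9.4 -26.  -19.1 -26.8  32.2] [ 1.  -1.  -2.6] 0.13741871708148298 7.425
[-0.14569938 -0.04501613 -0.23231887] [-5.92928593e-05  3.89498447e-03 -1.34804698e-03]
```

View pics/3z.png

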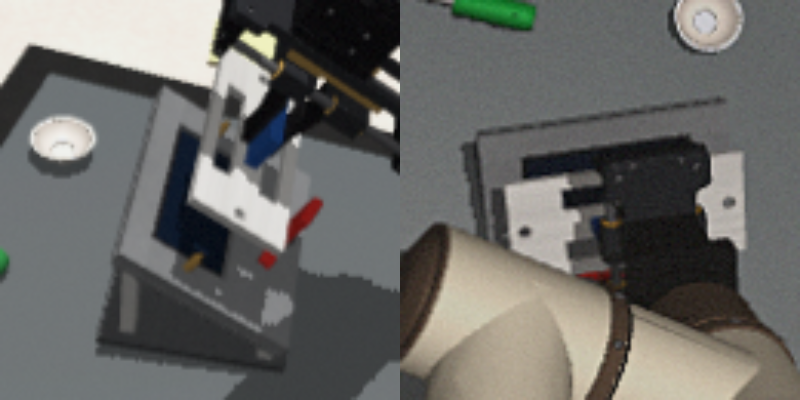

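View pics/3_side.png

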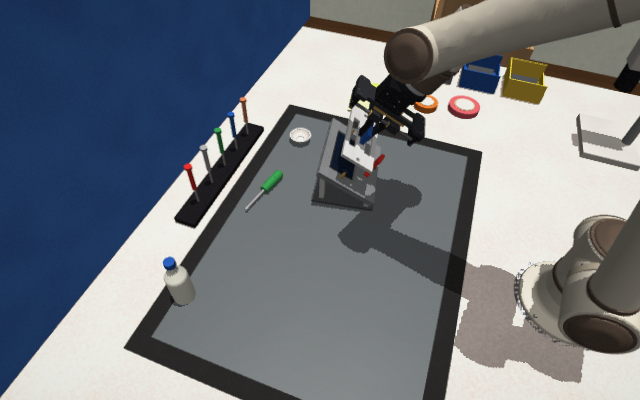

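```bash
python3 - <<'E'
import cv2
a=cv2.imread("pics/3_side.png");b=cv2.imread("pics/3_top.png")
z=lambda im,x0,y0,w,h,s,n:cv2.imwrite(n,cv2.resize(im[y0:y0+h,x0:x0+w],None,fx=s,fy=s,interpolation=cv2.INTER_CUBIC))
z(a,330,95,60,90,6,"pics/3s.png"); z(b,335,190,95,60,8,"pics/3t.png")
E
```

```text
(no output)
```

View pics/3s.png

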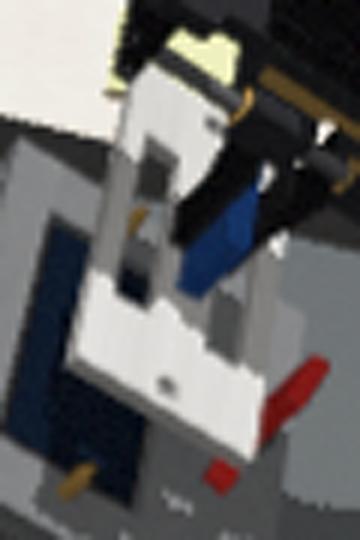

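View pics/3t.png

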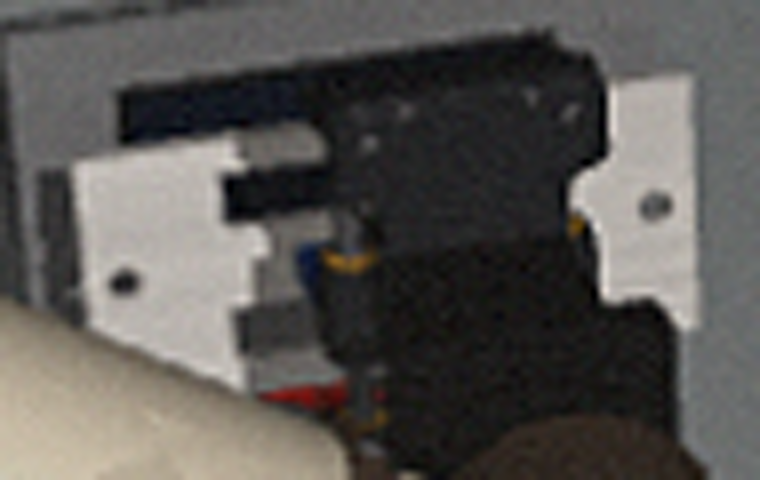

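```bash
python3 - <<'E'
from tgt import *
B={"side":np.array([.06,.70]),"top":np.array([.46,-.15])}  # fit had proj-px+b=0 
data=[("side",[(0,82,8),(0,-82,8),(42,94,8),(42,-94,8),(-42,94,8)],unz([(167,385),(213,122),(76,351),(150,62),(252,455)],330,95,6)),
("top",[(0,82,8),(0,-82,8),(42,94,8),(42,-94,8),(-42,-94,8)],unz([(125,283),(656,206),(73,165),(692,74),(697,328)],335,190,8))]
N=nestR(NYAW)
def res(p):
    o=[]
    for v,L,px in data:
        W=NP+ (N@(R.from_rotvec(p[3:]).as_matrix()@np.array(L).T/1000+p[:3,None])).T
        e=proj(W,v)-px+B[v]; e[2:]*=.6; o.append(e.ravel())
    return np.concatenate(o)
s=least_squares(res,[0,0,.07,0,0,0],loss="soft_l1")
print(s.x.round(4)); print(res(s.x).reshape(-1,2).round(2).tolist())
st=sense(); print("tcp in nest",(N.T@(st["tcp_pos"]-NP)).round(4), R.from_matrix(N.T@st["ee_rot"]@np.array([[-1,0,0],[0,0,-1],[0,-1,0]]).T).as_rotvec().round(4))
E
```

```text
[ 0.0021  0.0002  0.0711  0.     -0.0116 -0.0028]
[[0.39, -0.09], [0.75, 0.43], [-0.03, -0.02], [-0.79, -0.63], [0.07, 0.45], [0.02, -0.15], [0.01, -0.03], [0.02, -0.46], [-0.11, -0.13], [0.05, -0.25]]
tcp in nest [0.0025 0.0008 0.0968] [ 0.0002 -0.0039  0.0015]
```

```bash
python3 - <<'E'
from tgt import *
for h in (.026,.0):
    p,T=tgt([-0.0001,.0006,.0255+h]); print(*delta(p,T))
E
```

```text
[ 2.01659391  0.31059266 -4.04783065] [-5.92928593e-05  3.89498447e-03 -1.34804698e-03]
[ 3.29936226  0.52155558 -6.2994967 ] [-5.92928593e-05  3.89498447e-03 -1.34804698e-03]
```

Call:
carry_out([
  [[0.4,0.06,-0.8,0,0.004,-0.001],[0.8,0.12,-1.6,0,0.004,-0.001],[1.2,0.18,-2.4,0,0.004,-0.001],[1.6,0.25,-3.2,0,0.004,-0.001],[1.9,0.29,-3.8,0,0.004,-0.001],[2.02,0.31,-4.05,0,0.004,-0.001],[2.02,0.31,-4.05,0,0.004,-0.001],[2.02,0.31,-4.05,0,0.004,-0.001]],
])

```text
time_s: 8.52
tcp_pos: [0.547, -0.1772, 0.1374]
ee_rot: [[-0.855, 0.493, 0.162], [-0.14, 0.081, -0.987], [-0.5, -0.866, -0.0]]
wrist_force: [0.1, -0.5, -2.9]
gripper_width: 0.134
```

```bash
python3 snap.py 4; python3 - <<'E'
from tgt import *
N=nestR(NYAW)
st=sense(); print("tcp in nest",(N.T@(st["tcp_pos"]-NP)).round(4), R.from_matrix(N.T@st["ee_rot"]@np.array([[-1,0,0],[0,0,-1],[0,-1,0]]).T).as_rotvec().round(4))
p,T=tgt([-0.0001,.0006,.0255]); print(*delta(p,T))
import cv2
a=cv2.imread("pics/4_side.png");b=cv2.imread("pics/4_top.png")
z=lambda im,x0,y0,w,h,s,n:cv2.imwrite(n,cv2.resize(im[y0:y0+h,x0:x0+w],None,fx=s,fy=s,interpolation=cv2.INTER_CUBIC))
z(a,320,105,70,90,6,"pics/4s.png"); z(b,330,180,98,70,8,"pics/4t.png")
E
```

```text
array([ 0.54704129, -0.17721632,  0.13739397]) array([[-8.54769641e-01,  4.93053553e-01,  1.62071137e-01],
       [-1.40235466e-01,  8.12475245e-02, -9.86779030e-01],
       [-4.99702786e-01, -8.66196879e-01, -3.04322601e-04]]) [ -7.3  14.4 -25.6 -21.9 -22.5  34.9] [ 0.1 -0.5 -2.9] 0.13424655804732533 8.525
tcp in nest [-0.0004  0.0005  0.0516] [ 0.0002  0.0003 -0.0004]
[ 1.31246755  0.22910768 -2.23966692] [-0.00030108 -0.00034179  0.00021113]
```

View pics/4s.png

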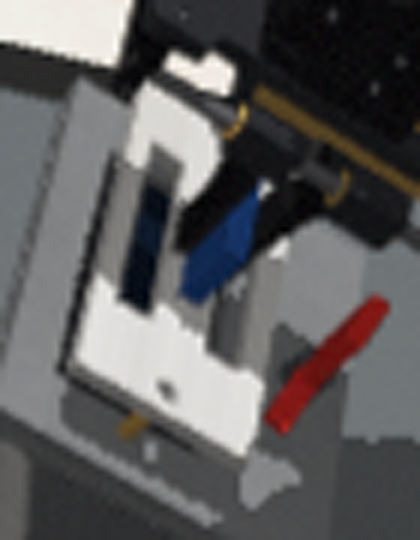

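View pics/4t.png

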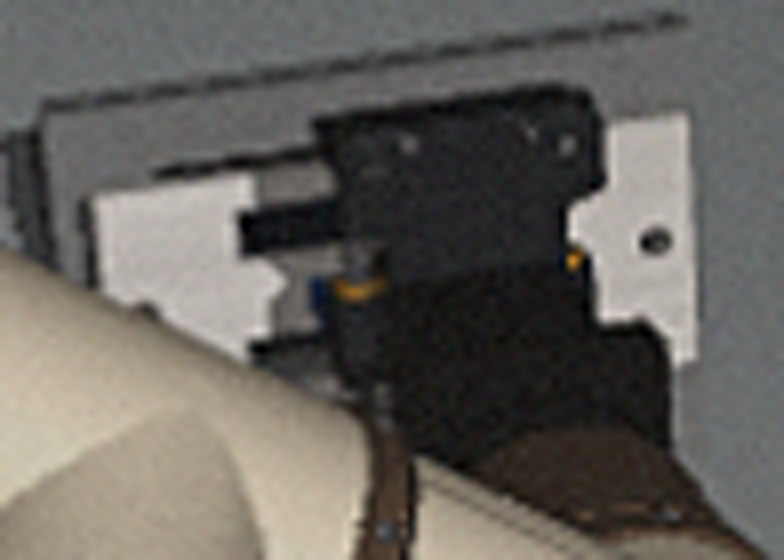

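```bash
python3 - <<'E'
from tgt import *
N=nestR(NYAW)
def pr(L,v): return proj(NP+N@(np.array(L)/1000.),v)[0]
B={"side":np.array([.06,.70]),"top":np.array([.46,-.15])}
print("side tip a pred",pr((0,82,21),"side")+B["side"],"meas 345.4 172.8")
for y in(82,-82): print("side hole pred",y,pr((-.4,y,34.1),"side")+B["side"])
print("meas a",unz((167,388),320,105,6))
for y in(82,-82): print("top hole pred",pr((-.4,y,34.1),"top")+B["top"], "tip",pr((0,y,21),"top")+B["top"])
print("meas b",unz((656,241),330,180,8), "tips meas",unz((174,303),320,170,6.5),unz((583,242),320,170,6.5))
E
```

```text
side tip a pred [344.61156511 172.36723315] meas 345.4 172.8
side hole pred 82 [347.80411886 169.54990986]
side hole pred -82 [356.45392476 126.36252757]
meas a [347.41666667 169.25      ]
top hole pred [347.53136123 218.69576232] tip [346.72701338 216.58158122]
top hole pred [411.50270081 209.45143244] tip [410.05618755 207.45508192]
meas b [411.5625 209.6875] tips meas [346.34615385 216.19230769] [409.26923077 206.80769231]
```

Call:
carry_out([
  [[0.15,0.02,-0.25,0,0,0],[0.3,0.05,-0.5,0,0,0],[0.42,0.07,-0.72,0,0,0],[0.54,0.09,-0.93,0,0,0],[0.66,0.11,-1.12,0,0,0],[0.66,0.11,-1.12,0,0,0]],
])

```text
time_s: 9.38
tcp_pos: [0.5536, -0.176, 0.1256]
ee_rot: [[-0.855, 0.492, 0.162], [-0.14, 0.081, -0.987], [-0.499, -0.867, -0.001]]
wrist_force: [-1.1, 0.6, -2.5]
gripper_width: 0.132
```

```bash
cat > st.py <<'E'
from tgt import *
N=nestR(NYAW)
st=sense(); print("tcp in nest",(N.T@(st["tcp_pos"]-NP)).round(4), R.from_matrix(N.T@st["ee_rot"]@np.array([[-1,0,0],[0,0,-1],[0,-1,0]]).T).as_rotvec().round(4))
print("F nest",(N.T@st["wrist_force"]).round(1),"M nest",(N.T@st["moment"]).round(2))
p,T=tgt([-0.0001,.0006,.0255]); print(*delta(p,T))
E
python3 st.py
```

```text
tcp in nest [-0.0006  0.0005  0.038 ] [ 0.0005  0.0013 -0.0005]
F nest [-2.1  0.8 -1.6] M nest [0.01 1.56 0.02]
[ 0.65762085  0.11324188 -1.05817397] [-0.00050353 -0.0013692   0.00021457]
```

Call:
carry_out([
  [[0.12,0.02,-0.2,0,0,0],[0.24,0.04,-0.4,0,0,0],[0.35,0.06,-0.6,0,0,0],[0.45,0.08,-0.75,0,0,0],[0.51,0.09,-0.85,0,0,0],[0.51,0.09,-0.85,0,0,0]],
])

```text
time_s: 10.12
tcp_pos: [0.5587, -0.1752, 0.1173]
ee_rot: [[-0.855, 0.492, 0.162], [-0.14, 0.081, -0.987], [-0.499, -0.867, -0.001]]
wrist_force: [0.3, -0.3, -2.5]
gripper_width: 0.137
```

```bash
python3 st.py
```

```text
tcp in nest [-0.0003  0.0006  0.0282] [ 0.0004  0.001  -0.0005]
F nest [-1.1 -0.4 -2.3] M nest [0.02 1.62 0.04]
[ 0.14708103  0.02671858 -0.22308102] [-0.00043375 -0.00112571  0.0002347 ]
```

Almost no contact force, so the pins are through the holes. I'll lower it the last 2.5 mm until it touches.

Call:
carry_out([
  [[0.05,0.01,-0.09,0,0,0],[0.1,0.02,-0.17,0,0,0],[0.14,0.025,-0.24,0,0,0],[0.15,0.025,-0.26,0,0,0]],
])

```text
time_s: 10.62
tcp_pos: [0.5595, -0.175, 0.1159]
ee_rot: [[-0.855, 0.493, 0.163], [-0.14, 0.082, -0.987], [-0.5, -0.866, -0.001]]
wrist_force: [-9.4, -0.2, 8.5]
gripper_width: 0.135
```

```bash
python3 st.py
```

```text
tcp in nest [-0.0002  0.0006  0.0266] [ 0.0006  0.0005 -0.0001]
F nest [-3.8  1.4 12. ] M nest [ 0.65  2.   -0.04]
[ 0.06336638  0.00988839 -0.08952373] [-0.00050777 -0.00059174 -0.00024738]
```

Call:
carry_out([
  [[0.025,0.004,-0.043,0,0,0],[0.025,0.004,-0.043,0,0,0],[0.025,0.004,-0.043,0,0,0]],
])

```text
time_s: 11.0
tcp_pos: [0.5595, -0.175, 0.1159]
ee_rot: [[-0.855, 0.493, 0.163], [-0.141, 0.082, -0.987], [-0.5, -0.866, -0.001]]
wrist_force: [-9.4, 0.8, 10.6]
gripper_width: 0.139
```

```bash
python3 st.py; python3 snap.py 5; python3 - <<'E'
import cv2
a=cv2.imread("pics/5_side.png");b=cv2.imread("pics/5_top.png")
z=lambda im,x0,y0,w,h,s,n:cv2.imwrite(n,cv2.resize(im[y0:y0+h,x0:x0+w],None,fx=s,fy=s,interpolation=cv2.INTER_CUBIC))
z(a,310,105,80,90,6,"pics/5s.png"); z(b,330,180,98,70,8,"pics/5t.png")
E
```

```text
tcp in nest [-0.0002  0.0006  0.0266] [ 0.0007  0.0003 -0.    ]
F nest [-2.6  2.3 13.7] M nest [ 0.68  2.12 -0.07]
[ 0.0627109   0.00874522 -0.08828931] [-0.00054966 -0.00037164 -0.00030875]
array([ 0.55950907, -0.17497852,  0.11591654]) array([[-8.54688524e-01,  4.93025422e-01,  1.62583705e-01],
       [-1.40526981e-01,  8.17679161e-02, -9.86694570e-01],
       [-4.99759637e-01, -8.66163923e-01, -6.02725337e-04]]) [ -7.1  17.2 -24.9 -23.9 -20.5  36.8] [-9.4  0.8 10.6] 0.13860436813553723 11.0
```

View pics/5s.png

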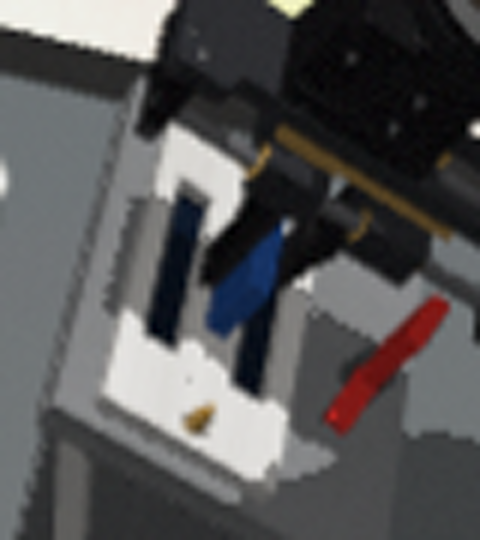

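View pics/5t.png

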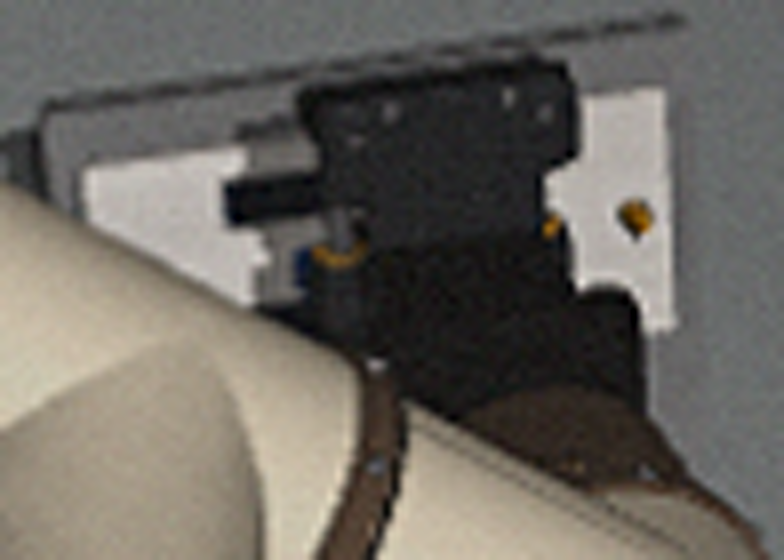

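Brass pins stand in both holes: pin_a at (200,415) in the side crop, pin_b at (636,217) in the top crop. I'll open partway, then retreat along the nest normal.

Call:
carry_out([
  [[0,0,0,0,0,0],[0,0,0,0,0,0],[0,0,0,0,0,0],[0,0,0,0,0,0]],
], fingers=120)

```text
time_s: 11.6
tcp_pos: [0.5607, -0.1749, 0.1143]
ee_rot: [[-0.855, 0.493, 0.162], [-0.14, 0.081, -0.987], [-0.499, -0.866, -0.0]]
wrist_force: [0.6, 0.2, -0.2]
gripper_width: 0.481
```

Call:
carry_out([
  [[-0.25,-0.04,0.43,0,0,0],[-0.75,-0.12,1.3,0,0,0],[-1.75,-0.28,3,0,0,0],[-3,-0.5,5.2,0,0,0],[-4.5,-0.75,7.8,0,0,0],[-6,-1,10.4,0,0,0],[-6,-1,10.4,0,0,0]],
])

```text
time_s: 12.48
tcp_pos: [0.5005, -0.1853, 0.2216]
ee_rot: [[-0.852, 0.498, 0.162], [-0.141, 0.08, -0.987], [-0.504, -0.864, 0.002]]
wrist_force: [0.5, 0.3, 0.1]
gripper_width: 0.531
```

```bash
python3 st.py; python3 snap.py 6; python3 - <<'E'
import cv2
a=cv2.imread("pics/6_side.png");b=cv2.imread("pics/6_top.png")
z=lambda im,x0,y0,w,h,s,n:cv2.imwrite(n,cv2.resize(im[y0:y0+h,x0:x0+w],None,fx=s,fy=s,interpolation=cv2.INTER_CUBIC))
z(a,305,105,85,90,6,"pics/6s.png"); z(b,330,180,98,74,8,"pics/6t.png")
E
```

```text
tcp in nest [ 0.0007 -0.      0.1481] [-0.0019 -0.0047  0.0005]
F nest [ 0.5  0.2 -0.2] M nest [ 0.07  1.2  -0.03]
[  5.96608277   1.04307666 -10.65841191] [0.00113018 0.0049241  0.00051872]
array([ 0.50047535, -0.18532183,  0.22161777]) array([[-0.85214706,  0.49767283,  0.16176259],
       [-0.14066261,  0.07990511, -0.98682785],
       [-0.50404307, -0.8636764 ,  0.00191306]]) [ -8.6   4.  -25.9 -16.8 -32.2  30. ] [0.5 0.3 0.1] 0.5305809040224835 12.475
```

View pics/6s.png

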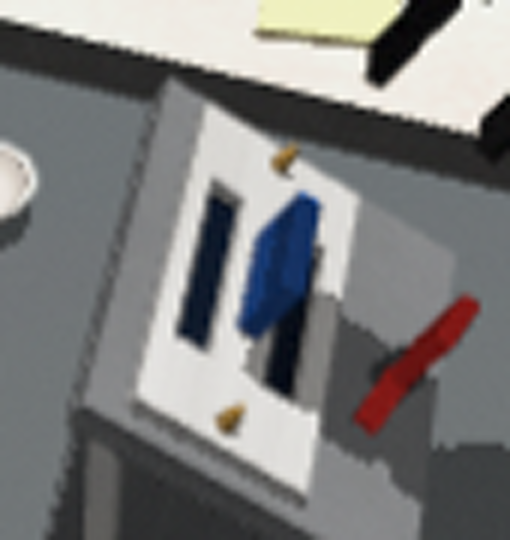

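View pics/6t.png

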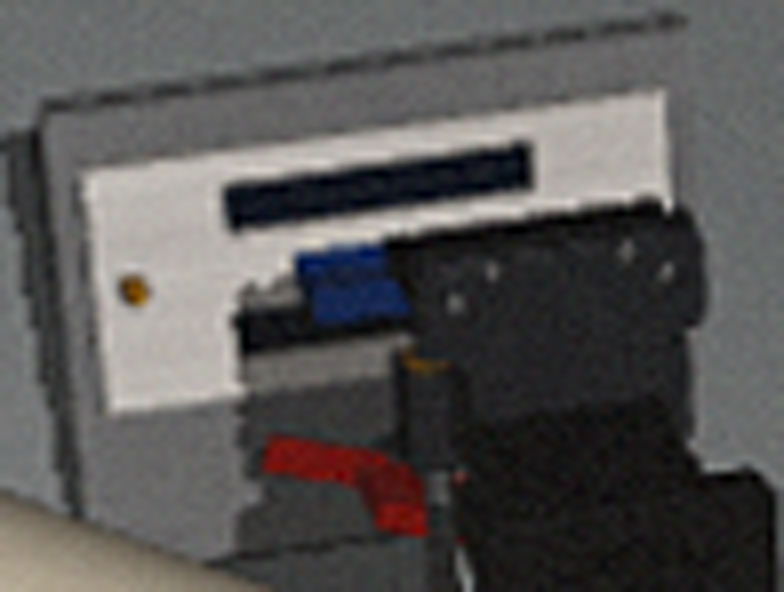

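The plate lies flat, with pins showing at (285,158) and (230,418) in the side crop and (135,290) in the top crop. Next I'll check the plate pose numerically and measure the catch angle.

```bash
python3 - <<'E'
from tgt import *
B={"side":np.array([.06,.70]),"top":np.array([.46,-.15])}
N=nestR(NYAW)
data=[("side",[(42,94,8),(42,-94,8),(-42,-94,8),(-42,94,8)],unz([(137,398),(205,106),(361,200),(306,494)],305,105,6)),
("top",[(42,94,8),(42,-94,8),(-42,94,8)],unz([(80,173),(664,91),(108,413)],330,180,8))]
def res(p):
    o=[]
    for v,L,px in data:
        W=NP+(N@(R.from_rotvec(p[3:]).as_matrix()@np.array(L).T/1000+p[:3,None])).T
        o.append((proj(W,v)-px+B[v]).ravel())
    return np.concatenate(o)
s=least_squares(res,np.zeros(6)); print(s.x.round(4),res(s.x).reshape(-1,2).round(2).tolist())
for v in("side","top"):
    print(v,[ (f,(proj(NP+N@np.array([-.077+.048*np.cos(f),.048*np.sin(f),.016]),v)[0]-B[v]).round(1).tolist()) for f in(1.0,1.1,1.2,1.3,1.4)], "axis top",(proj(NP+N@np.array([-.077,0,.052]),v)[0]-B[v]).round(1))
    print([ (f,(proj(NP+N@np.array([-.077-.018*np.cos(f),-.018*np.sin(f),.052]),v)[0]-B[v]).round(1).tolist()) for f in(1.0,1.1,1.2,1.3,1.4)])
print("meas side arm end",unz((368,352),300,110,5.5),"top",unz((280,428),320,170,6.5),"wing far end top",unz((457,485),320,170,6.5),"side",unz((460,248),300,110,5.5))
E
python3 - <<'E'
import cv2
b=cv2.imread("pics/top0.png");a=cv2.imread("pics/side0.png")
import numpy as np
c=cv2.resize(b[225:255,355:395],(800//2,300),interpolation=cv2.INTER_CUBIC);d=cv2.resize(a[145:185,355:395],(300,300),interpolation=cv2.INTER_CUBIC)
cv2.imwrite("pics/catch0.png",np.hstack([c,d]))
E
```

```text
[-0.0027  0.0001 -0.0003  0.0074  0.0078 -0.0025] [[-0.14, -0.09], [0.46, 0.02], [-0.22, -0.07], [0.41, 0.31], [0.26, -0.28], [-0.15, -0.31], [-0.13, 0.06]]
side [(1.0, [362.4, 170.1]), (1.1, [363.6, 171.6]), (1.2, [364.9, 172.9]), (1.3, [366.3, 174.2]), (1.4, [367.8, 175.4])] axis top [380.8 156.4]
[(1.0, [384.3, 154.2]), (1.1, [383.9, 153.7]), (1.2, [383.4, 153.2]), (1.3, [382.9, 152.7]), (1.4, [382.4, 152.3])]
top [(1.0, [363.2, 232.0]), (1.1, [362.4, 233.6]), (1.2, [361.8, 235.3]), (1.3, [361.4, 236.9]), (1.4, [361.1, 238.6])] axis top [382.3 244.7]
[(1.0, [388.3, 247.3]), (1.1, [388.6, 246.7]), (1.2, [388.9, 246.1]), (1.3, [389.1, 245.4]), (1.4, [389.2, 244.8])]
meas side arm end [366.5        173.59090909] top [362.65384615 235.42307692] wing far end top [389.88461538 244.19230769] side [383.22727273 154.68181818]
```

View pics/catch0.png

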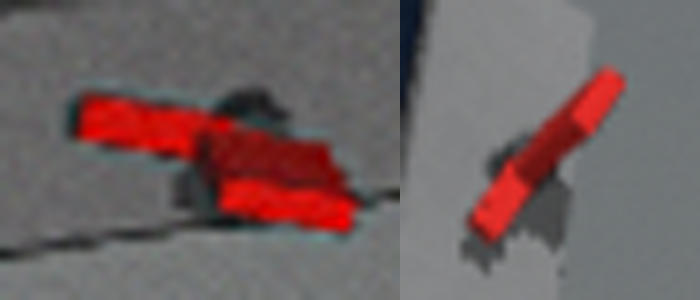

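```bash
cat >> tgt.py <<'E'
def ctgt(phi,h,yaw=NYAW):
    N=nestR(yaw); a=phi+np.pi/2
    x=N@[np.cos(a),np.sin(a),0]; y=-N[:,2]
    return NP+N@np.array([-.077,0,h]), np.column_stack([x,y,np.cross(x,y)])
E
python3 - <<'E'
from tgt import *
for h in(.105,.036): print(*delta(*ctgt(1.25,h)))
E
```

```text
[-4.4757006  -0.79248451 -7.32108638] [ 0.15766547  0.02585063 -0.27723436]
[ -1.07143074  -0.23262138 -13.29666167] [ 0.15766547  0.02585063 -0.27723436]
```

Call:
carry_out([
  [[-0.8,-0.1,-1,0.03,0.005,-0.05],[-2,-0.3,-2.8,0.06,0.01,-0.11],[-3.2,-0.5,-5,0.1,0.018,-0.18],[-4.1,-0.7,-6.5,0.14,0.023,-0.24],[-4.48,-0.79,-7.2,0.158,0.026,-0.277],[-4.48,-0.79,-7.3,0.158,0.026,-0.277],[-4.48,-0.79,-7.3,0.158,0.026,-0.277],[-4.48,-0.79,-7.3,0.158,0.026,-0.277]],
], fingers=110)

```text
time_s: 13.58
tcp_pos: [0.4561, -0.1927, 0.1458]
ee_rot: [[-0.862, 0.493, -0.114], [0.177, 0.082, -0.981], [-0.475, -0.866, -0.158]]
wrist_force: [0.9, 0.1, 0.5]
gripper_width: 0.566
```

```bash
python3 snap.py 7; python3 - <<'E'
from tgt import *
for h in(.105,.036): print(*delta(*ctgt(1.25,h)))
import cv2
a=cv2.imread("pics/7_side.png");b=cv2.imread("pics/7_top.png")
cv2.imwrite("pics/7z.png",np.hstack([cv2.resize(a[105:205,310:410],(400,400),interpolation=2),cv2.resize(b[170:270,330:430],(400,400),interpolation=2)]))
E
```

```text
array([ 0.45611898, -0.1927447 ,  0.14584643]) array([[-0.86222266,  0.4934912 , -0.11418638],
       [ 0.17664996,  0.08168049, -0.98087873],
       [-0.47472822, -0.86590689, -0.15760197]]) [-12.7   7.1 -32.1 -26.5 -24.9  25.3] [0.9 0.1 0.5] 0.5655480070487001 13.575
[-0.06289168 -0.00467587 -0.03181325] [-1.42552096e-04  5.74677262e-05 -1.08150824e-03]
[ 3.34137818  0.55518726 -6.00738854] [-1.42552096e-04  5.74677262e-05 -1.08150824e-03]
```

View pics/7z.png

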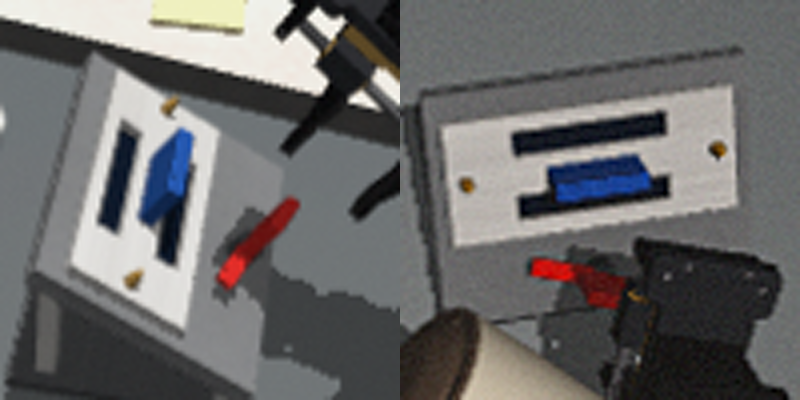

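Both pins show through the plate, at (170,105) and (135,280) in the left panel. The fingers straddle the line above the wing at (265,235). I'll descend.

Call:
carry_out([
  [[0.3,0.05,-0.6,0,0,0],[1,0.16,-1.8,0,0,0],[1.8,0.3,-3.2,0,0,0],[2.5,0.42,-4.5,0,0,0],[3,0.5,-5.4,0,0,0],[3.3,0.55,-5.9,0,0,0],[3.34,0.55,-6,0,0,0],[3.34,0.55,-6,0,0,0]],
])

```text
time_s: 14.68
tcp_pos: [0.489, -0.1874, 0.0856]
ee_rot: [[-0.862, 0.493, -0.115], [0.177, 0.082, -0.981], [-0.474, -0.866, -0.158]]
wrist_force: [-0.8, -0.0, -0.0]
gripper_width: 0.568
```

```bash
python3 snap.py 8; python3 - <<'E'
from tgt import *
print(*delta(*ctgt(1.25,.036)))
import cv2
a=cv2.imread("pics/8_side.png");b=cv2.imread("pics/8_top.png")
cv2.imwrite("pics/8z.png",np.hstack([cv2.resize(a[115:195,330:410],(400,400),interpolation=2),cv2.resize(b[180:260,350:430],(400,400),interpolation=2)]))
E
```

```text
array([ 0.48904742, -0.18735097,  0.08558257]) array([[-0.86239575,  0.49303556, -0.11484561],
       [ 0.17729884,  0.08166851, -0.98076265],
       [-0.47417159, -0.86616753, -0.15784521]]) [-12.5  15.7 -30.1 -34.5 -19.2  33.7] [-0.8 -0.  -0. ] 0.5683981493457501 14.675
[ 0.03105674  0.02103256 -0.0107278 ] [-1.39040406e-04  5.68676729e-07 -7.04929990e-04]
```

View pics/8z.png

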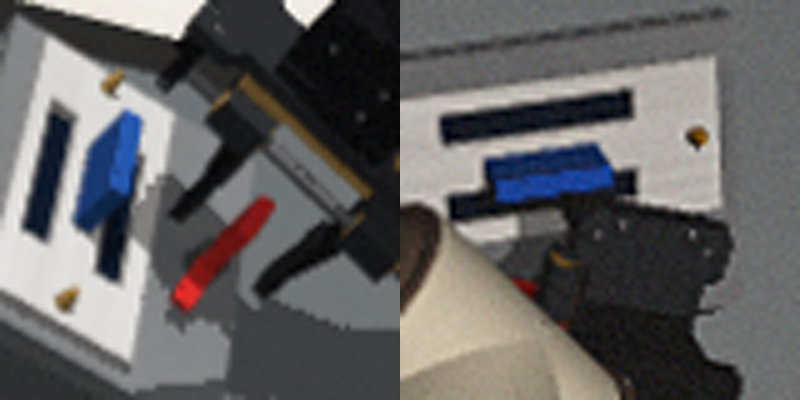

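The red wing, from (180,300) to (265,205), sits between the fingers. I'll close.

Call:
carry_out([
  [[0,0,0,0,0,0],[0,0,0,0,0,0],[0,0,0,0,0,0],[0,0,0,0,0,0],[0,0,0,0,0,0],[0,0,0,0,0,0]],
], fingers=255)

```text
time_s: 15.52
tcp_pos: [0.4891, -0.1873, 0.0854]
ee_rot: [[-0.863, 0.493, -0.115], [0.177, 0.082, -0.981], [-0.474, -0.866, -0.158]]
wrist_force: [-0.2, 0.2, 0.0]
gripper_width: 0.116
```

```bash
python3 - <<'E'
from tgt import *
s=sense();N=nestR(NYAW)
print("tcp nest",(N.T@(s["tcp_pos"]-NP)).round(4),"F",(N.T@s["wrist_force"]).round(1),"M",(N.T@s["moment"]).round(2),s["joints"].round(1))
for k in range(1,10):
    a=-.14*k; print(k,a,(N[:,2]*a).round(3))
E
```

```text
tcp nest [-0.0774 -0.0001  0.0359] F [-0.1  0.2  0.1] M [-0.01  1.08 -0.06] [-12.5  15.8 -30.1 -34.5 -19.2  33.7]
1 -0.14 [ 0.069  0.011 -0.121]
2 -0.28 [ 0.138  0.023 -0.242]
3 -0.42000000000000004 [ 0.207  0.034 -0.364]
4 -0.56 [ 0.276  0.045 -0.485]
5 -0.7000000000000001 [ 0.345  0.057 -0.606]
6 -0.8400000000000001 [ 0.414  0.068 -0.727]
7 -0.9800000000000001 [ 0.484  0.08  -0.849]
8 -1.12 [ 0.553  0.091 -0.97 ]
9 -1.2600000000000002 [ 0.622  0.102 -1.091]
```

Gripped at 10 mm with no side load. I'll turn clockwise about the nest normal in stages.

Call:
carry_out([
  [[0,0,0,0.034,0.006,-0.06],[0,0,0,0.069,0.011,-0.121],[0,0,0,0.104,0.017,-0.182],[0,0,0,0.138,0.023,-0.242],[0,0,0,0.172,0.028,-0.303],[0,0,0,0.207,0.034,-0.364],[0,0,0,0.242,0.04,-0.424],[0,0,0,0.276,0.045,-0.485],[0,0,0,0.276,0.045,-0.485]],
])

```text
time_s: 16.65
tcp_pos: [0.4892, -0.1873, 0.0854]
ee_rot: [[-0.67, 0.494, -0.555], [0.671, 0.082, -0.737], [-0.319, -0.866, -0.386]]
wrist_force: [0.7, -1.1, -0.4]
gripper_width: 0.114
```

```bash
cat > cs.py <<'E'
from tgt import *
s=sense();N=nestR(NYAW)
print("tcp nest",(N.T@(s["tcp_pos"]-NP)).round(4),"F",(N.T@s["wrist_force"]).round(1),"M",(N.T@s["moment"]).round(2),s["joints"].round(1),s["gripper_width"])
x=N.T@s["ee_rot"][:,0]; print("phi",np.arctan2(x[1],x[0])-np.pi/2)
E
python3 cs.py
```

```text
tcp nest [-0.0773 -0.0002  0.0359] F [ 0.3 -1.2 -0.7] M [-0.02  0.96 -0.11] [-12.5  15.8 -30.1 -34.6 -19.2   1.8] 0.11405420802475094
phi 0.6912893081389386
```

Call:
carry_out([
  [[0,0,0,0.034,0.006,-0.06],[0,0,0,0.069,0.011,-0.121],[0,0,0,0.104,0.017,-0.182],[0,0,0,0.138,0.023,-0.242],[0,0,0,0.172,0.028,-0.303],[0,0,0,0.207,0.034,-0.364],[0,0,0,0.242,0.04,-0.424],[0,0,0,0.276,0.045,-0.485],[0,0,0,0.306,0.05,-0.536],[0,0,0,0.32,0.053,-0.562],[0,0,0,0.32,0.053,-0.562]],
])

```text
time_s: 18.02
tcp_pos: [0.4894, -0.1876, 0.0855]
ee_rot: [[-0.198, 0.494, -0.846], [0.98, 0.081, -0.182], [-0.022, -0.866, -0.5]]
wrist_force: [1.2, -2.2, -0.8]
gripper_width: 0.115
```

```bash
python3 cs.py;python3 snap.py 9; python3 - <<'E'
import cv2,numpy as np
a=cv2.imread("pics/9_side.png");b=cv2.imread("pics/9_top.png")
cv2.imwrite("pics/9z.png",np.hstack([cv2.resize(a[115:195,320:400],(400,400),interpolation=2),cv2.resize(b[180:260,340:420],(400,400),interpolation=2)]))
E
```

```text
tcp nest [-0.0771 -0.0004  0.0359] F [ 0.3 -2.3 -1.1] M [-0.43  0.85 -0.03] [-12.5  15.8 -30.1 -34.6 -19.1 -35.4] 0.11458101354914187
phi 0.04260968836453616
array([ 0.48936435, -0.18755143,  0.08549104]) array([[-0.19838081,  0.49407512, -0.84648381],
       [ 0.97988775,  0.08097596, -0.18238119],
       [-0.02156517, -0.86564004, -0.50020223]]) [-12.5  15.8 -30.1 -34.6 -19.1 -35.4] [ 1.2 -2.2 -0.8] 0.11458101354914187 18.025
```

View pics/9z.png

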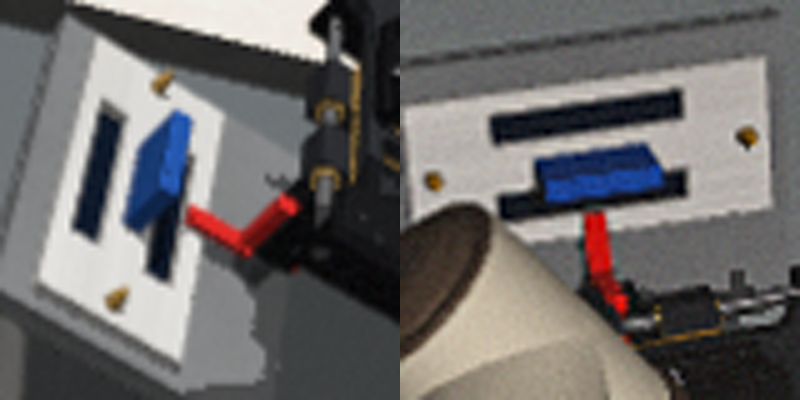

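The catch arm now lies over the plate's edge, from (245,245) to (195,215) in the left panel and (595,225) in the right. I'll nudge it to the stop, then release. Spreading the fingers stays clear of everything here.

Call:
carry_out([
  [[0,0,0,0.01,0.002,-0.018],[0,0,0,0.02,0.003,-0.035],[0,0,0,0.02,0.003,-0.035]],
])

```text
time_s: 18.5
tcp_pos: [0.4893, -0.1876, 0.0855]
ee_rot: [[-0.163, 0.494, -0.854], [0.987, 0.081, -0.142], [-0.001, -0.865, -0.501]]
wrist_force: [2.9, -1.4, -0.4]
gripper_width: 0.113
```

```bash
python3 cs.py
```

```text
tcp nest [-0.0771 -0.0004  0.0359] F [ 2.1 -1.8 -1.6] M [-0.89  0.75 -0.03] [-12.5  15.8 -30.  -34.6 -19.1 -37.7] 0.11318721302110134
phi 0.0011861873539280587
```

Call:
carry_out([
  [[0,0,0,0,0,0],[0,0,0,0,0,0],[0,0,0,0,0,0],[0,0,0,0,0,0]],
], fingers=130)

```text
time_s: 19.0
tcp_pos: [0.4888, -0.1871, 0.0852]
ee_rot: [[-0.164, 0.493, -0.854], [0.987, 0.082, -0.142], [0.0, -0.866, -0.5]]
wrist_force: [-0.5, 0.4, -0.5]
gripper_width: 0.454
```

Call:
carry_out([
  [[-0.25,-0.04,0.43,0,0,0],[-0.75,-0.12,1.3,0,0,0],[-1.75,-0.28,3,0,0,0],[-3,-0.5,5.2,0,0,0],[-4.5,-0.75,7.8,0,0,0],[-5,-1,11,0,0,0],[-5,-1,14,0,0,0],[-5,-1,17,0,0,0],[-5,-1,17,0,0,0],[-5,-1,17,0,0,0]],
])

```text
time_s: 20.25
tcp_pos: [0.4382, -0.197, 0.2549]
ee_rot: [[-0.163, 0.493, -0.855], [0.987, 0.082, -0.141], [0.001, -0.866, -0.5]]
wrist_force: [-1.3, 0.4, -1.0]
gripper_width: 0.49
```

```bash
python3 cs.py;python3 snap.py 10; python3 - <<'E'
import cv2,numpy as np
a=cv2.imread("pics/10_side.png");b=cv2.imread("pics/10_top.png")
cv2.imwrite("pics/10z.png",np.hstack([cv2.resize(a[115:195,320:400],(400,400),interpolation=2),cv2.resize(b[180:260,340:420],(400,400),interpolation=2)]))
E
```

```text
tcp nest [-0.0375 -0.0014  0.2086] F [-1.5  0.6 -0.3] M [-0.01  1.04  0.02] [-12.4  -3.1 -27.3 -17.3 -38.9 -57.3] 0.49024510622372913
phi 0.0005742821673129228
array([ 0.43817168, -0.19698095,  0.2548855 ]) array([[-1.63274604e-01,  4.93078592e-01, -8.54526129e-01],
       [ 9.86580481e-01,  8.21280731e-02, -1.41116741e-01],
       [ 5.98940424e-04, -8.66099580e-01, -4.99871143e-01]]) [-12.4  -3.1 -27.3 -17.3 -38.9 -57.3] [-1.3  0.4 -1. ] 0.49024510622372913 20.25
```

View pics/10z.png

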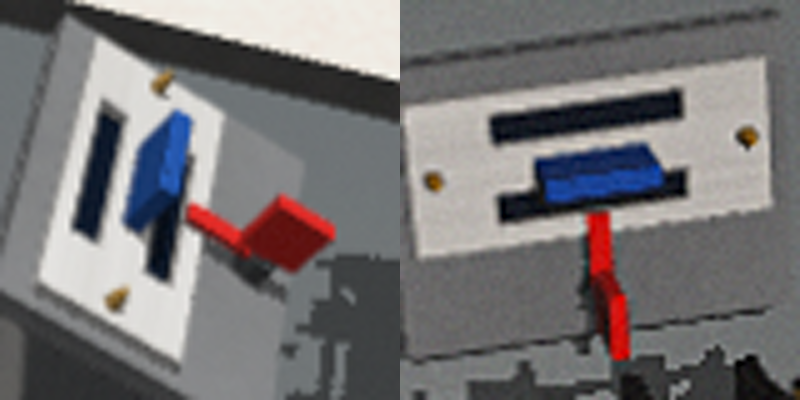

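View pics/10_side.png

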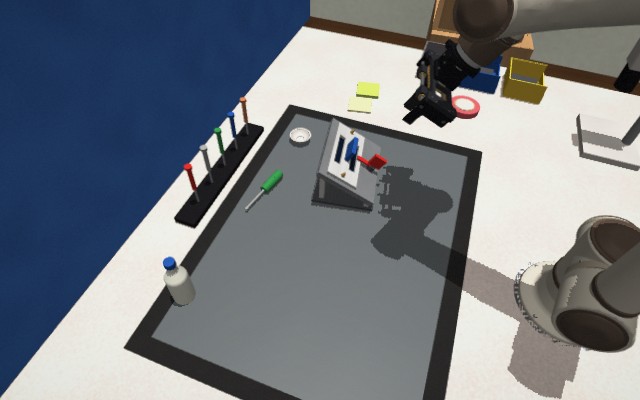

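The plate is home, with a pin through each hole at (162,83) and (118,298) in the left panel. The catch points straight up the slope over the plate's edge. The bystanders haven't moved and the gripper is clear, so I'll hand in.

```bash
python3 -c "
from station import ticket
print(ticket.finish_job())"
```

```text
the job is handed in; nothing more can be done
None
```

I picked the plate up by its rib, lowered it over both pins until it touched with about 14 N, released it, turned the catch in by its wing and let go. I handed the job in at about 20 s of the 56 s allowed; no verdict is reported.

- **Plate:** The final pictures show a pin in each hole and the plate flat on the nest. A fit to the images before turning the catch gave z −0.3 mm, y +0.1 mm and tilt about 0.011 rad.
- **Catch:** It points straight up the slope over the plate's edge, at about 1.4 rad judging by the tool angle. It turned in without striking the plate.
- **Bystanders and gripper:** The dish, screwdriver and bottle look unmoved by eye, and the gripper is well clear.
- **Disagreement:** The same image fit put the plate at x = −2.7 mm, near the 3 mm limit. The tool pose at contact said −0.2 mm, and the hole clearance allows only about ±1 mm. I put the difference down to error in my estimate of the nest's position and did not re-measure it.

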